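# Feel for the flush battery release on the test box and press it

### The job

Open the battery door of the test box: with the closed fingertips first touch the flat panel surface beside the flush release plate, then move across onto the plate (the plain rectangular one, without screws) and press it fully in, so that it stays down and the battery door stands popped up. Then draw back clear; do not touch the door or the toggle switch, and leave the loose things on and around the box where they are, without lifting or shifting any.

Things in the scene. Friction and masses are not known exactly. Their poses are not given: they have to be found in the camera images.
- test_box: Fixed low grey steel test box, 200 (x) x 368 (y) x 78 mm high, yawed up to 0.3 rad. Origin: centre of its underside; -x faces the robot, z up. Its near half carries three flat square panels in a row along y (order varies), its far half the toggle, the battery door (middle) and two brass posts. Its top is level, 78 mm above the bench, but for toggle (35 mm above it) and posts (18 mm).
- release_panel: Fixed flat grey panel, 120 x 120 x 18 mm, one of three in a row on the box. Origin: centre of its underside, 18 mm below its flat top (top is 78 mm above the bench). In its middle is a window 60 (x) x 68 (y) mm holding the release plate; around it the flat rim is 30 mm wide in x and 26 mm wide in y. Axes as the box.
- plate_top (a point): Centre of the upper face of the release plate: a plain flat rectangular grey plate 56 (x) x 64 (y) mm, same paint as the panel, no screws, set 2 mm below the panel's surface in a 2 mm wide dark gap. Axes: x along the 56 mm side, z up.
- release_plate (a joint): Travel of the release plate in m: 0 out (as found), grows straight down to its stop at 0.006. It moves at about 5 to 8 N and stays where it is pushed.
- screwed_panel: Fixed panel like the release panel (120 x 120 x 18 mm, origin at the centre of its underside), but its inset plate is rigid and held by four 14 mm steel screw heads near its corners, level with the panel. Not a button.
- grille_panel: Fixed panel of the same outline (120 x 120 x 18 mm, origin at the centre of its underside) with a round dark 64 mm slotted grille. Not a button. One brass nut rests on its edge towards the robot.
- battery_door (a joint): Battery door angle in rad: 0 shut, grows as its edge nearest the panels rises. Linked to the release plate: it stands at 80 rad per metre of plate travel, about 0.48 rad with the plate fully in.
- door_edge (a point): Middle of the edge of the battery door nearest the panels. The grey door is 73 (x) x 150 (y) x 4 mm, level with the box top when shut, hinged along its far (+x) edge; when popped, this edge is about 34 mm above the box top.
- toggle (a joint): Angle of the chrome toggle switch, rad, 0 to 0.7; it stays where it is. To be left alone.
- toggle_tip (a point): Tip of the small chrome toggle switch, about 30 mm above the box top, on the far half at the box's -y end.
- nut_a: Brass hexagon terminal nut, 17 mm across flats, 9 mm high, lying on the grille panel. Origin: centre of its underside.
- nut_b: Second such brass nut, on the bench on the robot's side of the box. Origin: centre of its underside.
- probe: Green plastic tester probe body, 120 mm long with its steel tip, 22 mm thick, lying on the bench on the robot's side of the box. Origin: under its middle; x along it.
- bracket: Steel battery hold-down bracket, strip 30 x 130 x 4 mm with both ends bent up to 28 mm, on the bench at the box's -y side. Origin: centre of its underside; y along it.
- post_cover: Grey rubber post cover, round cap 38 mm wide and 32 mm high, on the bench at the box's +y side. Origin: centre of its underside.
- spare_cell: Black spare block battery lying flat, 51 x 26 x 17 mm, on the bench at the box's +y side. Origin: centre of its underside.
- wrench: Steel spanner, 150 mm long, lying on the bench beyond the box. Origin: under its middle; x along it.

How it is judged (in metres and radians):
On the way, in this order (a step that is already met when the one before it is completed fails the run):
1. the fingertips touch the flat panel surface (any of the three panels) without touching the release plate ((contact force between the fingers and release_panel above 0.5 N or contact force between the fingers and screwed_panel above 0.5 N or contact force between the fingers and grille_panel above 0.5 N) and contact force between the fingers and release_plate below 0.1 N and value of joint release_plate below 0.001 m), for 0.05 s.
2. the fingertips press the release plate in (value of joint release_plate above 0.0045 m and contact force between the fingers and release_plate above 0.5 N), for 0.02 s.
At the end, for the whole second after the job is handed in: the release plate is at least 4.5 of its 6 mm in and stays there, the battery door stands at least 0.35 rad open and still, the toggle tip has moved less than 4 mm and every loose thing less than 15 mm (value of joint release_plate above 0.0045 m and value of joint battery_door above 0.35 rad and velocity of joint battery_door below 0.05 rad/s and distance of toggle_tip from where it was at the start of the episode below 0.004 m and distance of each of nut_a, nut_b, probe, bracket, post_cover, spare_cell, wrench from where it was at the start of the episode below 0.015 m); the robot touches nothing.
It fails at once if the robot touches the battery door (contact force between any of the fingers, the arm and battery_door above 0.5 N).
It fails at once if the toggle switch is moved by more than 4 mm (distance of toggle_tip from where it was at the start of the episode above 0.004 m).
It fails at once if a loose thing is lifted or shifted by more than 15 mm (distance of any of nut_a, nut_b, probe, bracket, post_cover, spare_cell, wrench from where it was at the start of the episode above 0.015 m).
It also fails if it takes over 32 s, if anything falls off the work surface, if the arm or the gripper's body presses on something with over 40 N, if the wrist force passes 120 N, or if a joint passes its speed limit or range.

### The arm

A 6-joint arm with a two-finger parallel gripper is mounted at the origin on the work surface. World frame = base frame: x ahead of the robot, y to its left, z up, the work surface at z = 0. Lengths are in mm, angles in rad, forces in N, time in s.
With the tool pointing down it reaches from about 350 to 875 mm from the base axis. Payload 4.2 kg.
Tool frame: the origin (TCP) lies on the centre line of the jaws, within the pads' length; the fingertips stand 25 mm ahead of it and the grasp point (between the pads) lies 6 mm ahead of it; z points along the fingers, y is the direction in which the jaws open and shut (so a half turn about z gives the same grasp; the last joint's range is limited). The gripper opens to 85 mm and grips with 20 to 120 N. Pads are 22 mm wide; open, the fingers measure 114 mm over their backs; the gripper's body (76 mm by 85 mm) begins 54 mm behind the grasp point. The pads swing forward as they close: fully open they stand 13 mm farther back than shut.
Start: joints at [-1.004, 0.385, 0.008, 0, -1.194, -0.259], TCP at [189.367, -595.6, 256.312] pointing down, gripper open.
Joint ranges: [-3.14, 3.14], [-1.21, 2.06], [-1.07, 1.41], [-3.16, 2.05], [-2.99, -0.16], [-3.1, 3.1]. Speed limits (rad/s): [2.79, 2.79, 3.14, 3.14, 3.14, 3.14].

### API

Orientations are given as a unit quaternion [x, y, z, w].
In Python, from bench import arm gives the robot as it stands.
- The arm moves only by the tool drive_tool, never from a script. Its argument "plan" is a list of rows, each a list of 2 entries, a list of its own where there are three numbers: the shift along the tool's x, y, z in m, then the turn about the tool's z in degrees. A call has 1 to 12 rows; each row shifts and turns the commanded pose from where the row before left it, along the tool's axes as they then stand; what a row does not reach is not made up. A row lasts 1/8 s, in which the tool goes at most 62.5 mm and 10.7 degrees, less where a joint would pass 70% of its speed; a pose out of reach is approached as far as the arm can. A call with a gripper value outside its range is refused whole. "fingers" is the closure, from -1 (fully open) to 1 (shut), so that 0 is half open, set as the call begins (left out, the last holds). The fingers move at their own pace and stop on an object; the grip force is fixed at half the most. Time passes only in rows, so rows that do not move let the fingers close. It gives the time, the measured TCP pose, the force and the opening at its end, in the units of the state.
- arm.read_state(): the state, without advancing time (a new reading comes with each control period).
- arm.get_image(name): name is "scene" or "top" or "wrist"; returns a dict with "image" (384x512x3 uint8, red, green, blue), "K" (3x3 intrinsics, pixels), "R" (3x3) and "t" (3): a world point X has camera coordinates R X + t. Camera axes: x right, y down, z forward; pixel columns grow to the right and rows downward; lengths in mm; the calibration is good to about 2 mm. A picture is of the moment at which its call begins. There is no depth.
- arm.job_done(): hands the job in, once; it reports no verdict.
The state is a dict: "clock": time; "joints": joint angles; "joint_vel": joint speeds; "joint_efforts": joint torques, N m; "position": TCP position; "ee_rot": TCP orientation; "contact_force": force on the tool from outside, world axes, zero at the start; "wrist_torque": the same for the moment, N m; "gripper_width": finger opening in mm.
Only numpy, scipy, OpenCV 4.12 (cv2) and the standard library are available. Lean on these libraries where they do the work, as an engineer would, in place of code of your own. Each camera call takes 0.05 s, during which the arm holds its last target.

## Working session

There is one attempt and no reset: what is moved stays moved. The work goes in short steps, Python scripts to look and compute and a tool call to move; the robot and the scene stay as the last step left them, time stands still between calls to the robot, and variables do not carry over. Pictures are saved under pics/ and viewed, and the job is handed in when it is done.

Besides the shell and the picture viewer there is one more tool, called as name(argument=value, ...) on one line, values as JSON. drive_tool: Moves the arm, as the interface text tells. Its arguments: {"type":"object","properties":{"plan":{"type":"array"},"fingers":{"type":"number"}},"required":["plan"]}

```bash
mkdir -p pics; ls
python3 - <<'E'
from bench import arm
import cv2,pickle
s=arm.read_state();print(s)
for n in("scene","top"):
    d=arm.get_image(n);cv2.imwrite(f"pics/{n}0.png",d["image"][:,:,::-1]);pickle.dump(d,open(f"{n}0.pkl","wb"))
    print(n,d["K"],d["R"],d["t"])
E
```

```text
pics
{'clock': 0.0, 'joints': array([-1.00440747e+00,  3.85533760e-01,  6.63805269e-03, -4.87183266e-04,
       -1.19399593e+00, -2.58621539e-01]), 'joint_vel': array([ 1.93108897e-05,  4.82715648e-04,  4.30325650e-04, -1.60926078e-03,
       -2.39073397e-04,  2.99018584e-04]), 'joint_efforts': array([-1.22135963e-03, -3.92289698e+01,  1.88395947e+01,  4.18627784e+00,
       -4.79008348e-03, -1.67787516e-05]), 'position': array([ 189.20484234, -595.12263678,  255.24182208]), 'ee_rot': array([-1.53188152e-01,  9.88196459e-01,  1.05054478e-03, -2.12592918e-04]), 'contact_force': array([-0.20721858,  0.73637665,  0.63351914]), 'wrist_torque': array([ 0.02940723, -0.04218734, -0.0110407 ]), 'gripper_width': 85.28308061134952}
scene [[361.3328849    0.         250.69569363]
 [  0.         361.3328849  193.15756925]
 [  0.           0.           1.        ]] [[ 0.74933601  0.6621642  -0.00584107]
 [ 0.53365745 -0.60908718 -0.58670481]
 [-0.39205264  0.43652191 -0.80977981]] [-447.97285542 -207.83633362 1256.20218768]
top [[432.51465959   0.         256.7395787 ]
 [  0.         432.51465959 191.47188981]
 [  0.           0.           1.        ]] [[ 0.01547068 -0.99987981 -0.00101538]
 [-0.99687686 -0.01534555 -0.07746633]
 [ 0.07744144  0.00221067 -0.99699445]] [  52.46362615  551.6142233  1150.2620237 ]
```

View pics/top0.png

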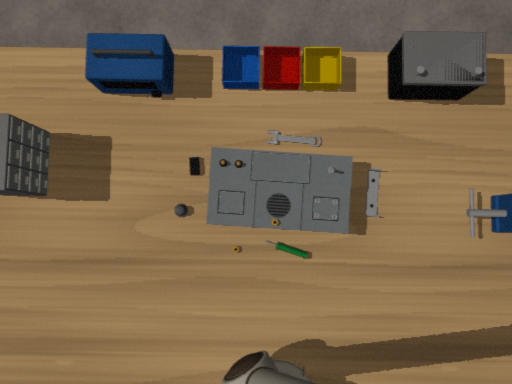

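View pics/scene0.png

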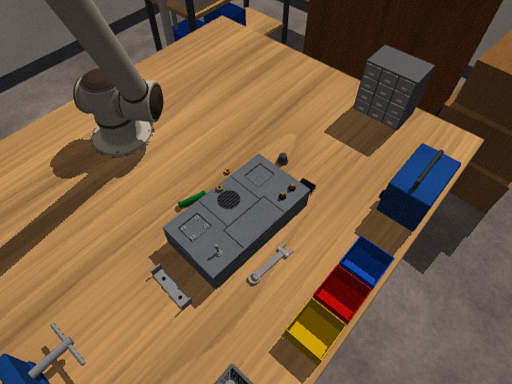

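Run:
```python
import cv2
i=cv2.imread("pics/top0.png")[60:250,150:400];cv2.imwrite("pics/topc.png",cv2.resize(i,None,fx=3,fy=3,interpolation=cv2.INTER_CUBIC))
```

```text
(no output)
```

View pics/topc.png

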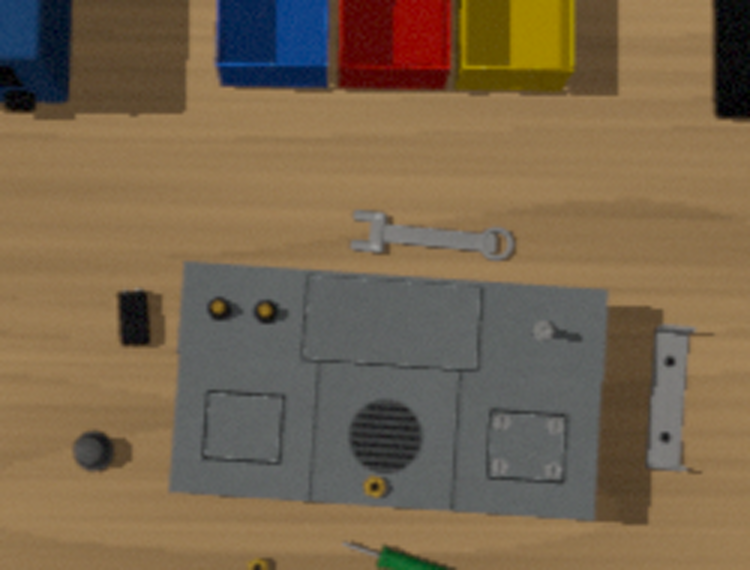

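The top view shows the plain plate on the +y panel (crop corners 206,390 / 285,394 / 281,464 / 203,458). The grille panel with nut_a is in the middle and the screwed panel is at -y.

```bash
cat > h.py <<'E'
import numpy as np
def ray(d,u,v,z):
    R,t,K=map(np.array,(d["R"],d["t"],d["K"]))
    c=-R.T@t; w=R.T@np.linalg.solve(K,[u,v,1.]); return c+w*(z-c[2])/w[2]
E
python3 - <<'E'
import pickle,numpy as np
from h import ray
d=pickle.load(open("top0.pkl","rb"))
f=lambda x,y,z:ray(d,150+(x-1)/3,60+(y-1)/3,z)
B=[f(*p,78) for p in((184,262),(607,290),(597,521),(170,491))]
P=[f(*p,77) for p in((206,390),(285,394),(281,464),(203,458))]
B=np.array(B)[:,:2];P=np.array(P)[:,:2]
print(B.round(1),P.round(1))
for Q in(B,P):
    print(Q.mean(0),[np.linalg.norm(Q[i]-Q[i-1]).round(1) for i in range(4)])
e=B[0]-B[1]+B[3]-B[2];yaw=np.arctan2(-e[0],e[1]);print("yaw",yaw)
c,s=np.cos(yaw),np.sin(yaw);R=np.array([[c,-s],[s,c]])
print("plate in box",R.T@(P.mean(0)-B.mean(0)))
for n,p in dict(nut_a=(375,487,87),nutb=(260,566,9),probe=(400,560,15),cover=(93,450,32)).items(): print(n,f(*p)[:2])
E
```

```text
[[ 660.4  181.5]
 [ 641.5 -184.8]
 [ 442.6 -175.9]
 [ 462.4  188.8]] [[549.6 160. ]
 [547.2  92. ]
 [487.   94.4]
 [491.1 161.3]]
[551.7468862    2.38689974] [np.float64(198.1), np.float64(366.8), np.float64(199.2), np.float64(365.3)]
[518.69689742 126.93523693] [np.float64(58.5), np.float64(68.1), np.float64(60.2), np.float64(67.1)]
yaw -0.05296282165909811
plate in box [-39.59699391 122.62409277]
nut_a [468.4929013   14.03834351]
nutb [396.29701537 113.90555766]
probe [403.92985145 -12.1325499 ]
cover [497.94983798 263.75410172]
```

drive_tool(fingers=1, plan=[[[-0.035,0.043,0],0],[[-0.035,0.043,0],0],[[-0.035,0.043,0],0],[[-0.035,0.043,0],0],[[-0.035,0.043,0],0],[[-0.035,0.043,0],0],[[-0.035,0.043,0],0],[[-0.035,0.043,0],0],[[-0.035,0.043,0],0],[[-0.035,0.043,0],0],[[-0.035,0.043,0],0],[[0,0,0],0]])

```text
clock: 1.6
position: [413.9, -25.4, 256.1]
ee_rot: [-0.156, 0.988, 0.0, -0.0]
contact_force: [-0.2, -0.3, 0.7]
gripper_width: -0.2
```

drive_tool(plan=[[[0,0,0],10],[[0,0,0],10],[[0,0,0],1],[[-0.013,0.04,0.02],0],[[-0.013,0.04,0.02],0],[[-0.013,0.04,0.02],0],[[-0.013,0.038,0.02],0],[[0,0,0],0],[[0,0,0],0]])

```text
clock: 2.72
position: [473.9, 125.8, 176.2]
ee_rot: [0.029, 1.0, -0.0, -0.0]
contact_force: [-0.7, -0.3, -0.0]
gripper_width: 0.2
```

Run:
```python
from bench import arm
import cv2,pickle
s=arm.read_state();print(s["position"],s["ee_rot"],s["joints"],s["contact_force"])
for n in("wrist","top"):
    d=arm.get_image(n);cv2.imwrite(f"pics/{n}1.png",d["image"][:,:,::-1]);pickle.dump(d,open(f"{n}1.pkl","wb"))
```

```text
[473.88476754 125.80687951 176.20964301] [ 2.89166639e-02  9.99581719e-01 -2.63168892e-04 -3.79787758e-04] [ 5.91473977e-01  2.36448710e-01 -4.30345219e-01 -1.69508256e-05
 -9.04926415e-01 -2.22010122e+00] [-0.73730792 -0.25686049 -0.01226258]
```

View pics/wrist1.png

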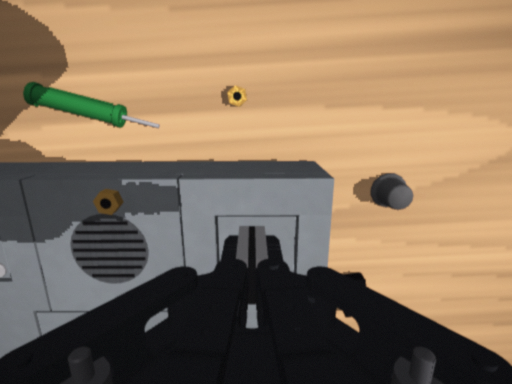

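Run:
```python
import pickle,numpy as np
from h import ray
d=pickle.load(open("wrist1.pkl","rb"))
for n,u,v in(("pl -y",217,216),("pl +y",297,216),("boxcorner",331,178),("box edge seam",180,178)):print(n,ray(d,u,v,77.5).round(1))
```

```text
pl -y [485.4  97.8  77.5]
pl +y [489.  161.7  77.5]
boxcorner [459.2 188.3  77.5]
box edge seam [452.5  72.2  77.5]
```

drive_tool(plan=[[[0.0015,0.002,0.02],0],[[0,0,0.02],0],[[0,0,0.02],0],[[0,0,0.007],0],[[0,0,0],0],[[0,0,0.002],0],[[0,0,0],0]])

```text
clock: 3.7
position: [473.0, 128.7, 107.9]
ee_rot: [0.029, 1.0, 0.0, 0.0]
contact_force: [-0.1, 1.0, 0.5]
gripper_width: 0.0
```

drive_tool(plan=[[[0,0,0.002],0],[[0,0,0.001],0],[[0,0,0.001],0],[[0,0,0],0]])

```text
clock: 4.2
position: [472.7, 128.6, 103.2]
ee_rot: [0.029, 1.0, -0.0, -0.0]
contact_force: [-0.2, -0.1, -0.2]
gripper_width: -0.5
```

drive_tool(plan=[[[0,0,0.0005],0],[[0,0,0.0005],0],[[0,0,0],0]])

```text
clock: 4.58
position: [472.8, 128.6, 103.1]
ee_rot: [0.029, 1.0, -0.0, 0.0]
contact_force: [-2.4, -0.5, 5.6]
gripper_width: 0.3
```

drive_tool(plan=[[[0,0,0.0005],0],[[0,0,0],0],[[0,0,0],0]])

```text
clock: 4.95
position: [472.8, 128.6, 103.1]
ee_rot: [0.029, 1.0, -0.0, 0.0]
contact_force: [-3.7, -0.1, 9.2]
gripper_width: 0.2
```

Run:
```python
from bench import arm
import cv2,pickle
n="wrist"
d=arm.get_image(n);cv2.imwrite(f"pics/{n}2.png",d["image"][:,:,::-1]);pickle.dump(d,open(f"{n}2.pkl","wb"))
```

```text
(no output)
```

View pics/wrist2.png

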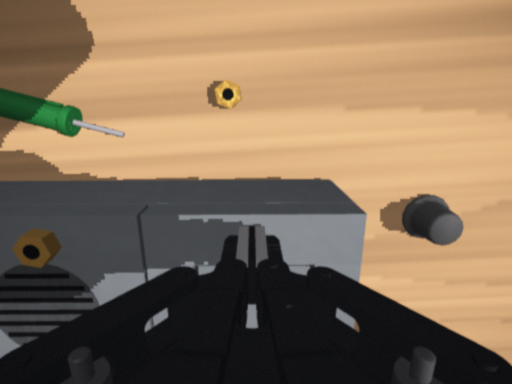

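The fingertips stand on the near rim with 9 N and the plate untouched. Next I lift, move across and press.

drive_tool(plan=[[[0,0,-0.006],0],[[0,0,0],0],[[-0.015,0,0],0],[[-0.015,0,0],0],[[-0.015,0,0],0],[[0,0,0],0],[[0,0,0],0]])

```text
clock: 5.88
position: [517.4, 125.6, 107.4]
ee_rot: [0.03, 1.0, -0.0, -0.001]
contact_force: [0.0, -0.4, -0.5]
gripper_width: -0.1
```

drive_tool(plan=[[[0,0.001,0.003],0],[[0,0,0.002],0],[[0,0,0.001],0],[[0,0,0.001],0],[[0,0,0.001],0],[[0,0,0.001],0],[[0,0,0.001],0],[[0,0,0.001],0],[[0,0,0],0]])

```text
clock: 7.0
position: [517.7, 127.0, 97.5]
ee_rot: [0.029, 1.0, -0.0, 0.0]
contact_force: [-2.5, 0.2, 6.0]
gripper_width: 0.1
```

drive_tool(plan=[[[0,0,0.001],0],[[0,0,0.001],0],[[0,0,0.001],0],[[0,0,0.0005],0],[[0,0,0],0]])

```text
clock: 7.62
position: [517.7, 127.0, 95.0]
ee_rot: [0.029, 1.0, -0.0, 0.0]
contact_force: [-4.0, 0.5, 12.0]
gripper_width: -0.4
```

drive_tool(plan=[[[0,0,0.001],0],[[0,0,0],0]])

```text
clock: 7.88
position: [517.7, 127.0, 95.0]
ee_rot: [0.029, 1.0, -0.0, 0.0]
contact_force: [-6.5, -0.0, 18.1]
gripper_width: 0.1
```

At the stop: the force rises to 18 N with no further travel. Next I draw back straight up, then away towards the robot at height.

drive_tool(plan=[[[0,0,-0.005],0],[[0,0,-0.015],0],[[0,0,-0.03],0],[[0,0,-0.04],0],[[0,0,-0.04],0],[[0.02,0,-0.03],0],[[0.03,0,0],0],[[0.03,0,0],0],[[0.02,0,0],0],[[0,0,0],0],[[0,0,0],0]])

```text
clock: 9.25
position: [418.6, 133.0, 252.8]
ee_rot: [0.029, 1.0, 0.0, 0.001]
contact_force: [-0.9, 0.6, 0.7]
gripper_width: -0.1
```

Run:
```python
from bench import arm
import cv2,pickle
s=arm.read_state();print(s["position"],s["contact_force"])
a=[]
for n in("top","scene"):
    d=arm.get_image(n);im=d["image"][:,:,::-1]; pickle.dump(d,open(f"{n}3.pkl","wb"))
    y,x=(60,150) if n=="top" else (140,140)
    o=pickle.load(open(f"{n}0.pkl","rb"))["image"][:,:,::-1]
    w=cv2.hconcat([o[y:y+200,x:x+200].copy(),im[y:y+200,x:x+200].copy()]);a.append(w)
cv2.imwrite("pics/cmp3.png",cv2.resize(cv2.vconcat(a),None,fx=1.5,fy=1.5,interpolation=cv2.INTER_CUBIC))
cv2.imwrite("pics/scene3.png",cv2.resize(a[1],None,fx=2,fy=2,interpolation=cv2.INTER_CUBIC))
```

```text
[418.565605   133.01438544 252.80796035] [-0.86887198  0.61182196  0.66733121]
```

View pics/cmp3.png

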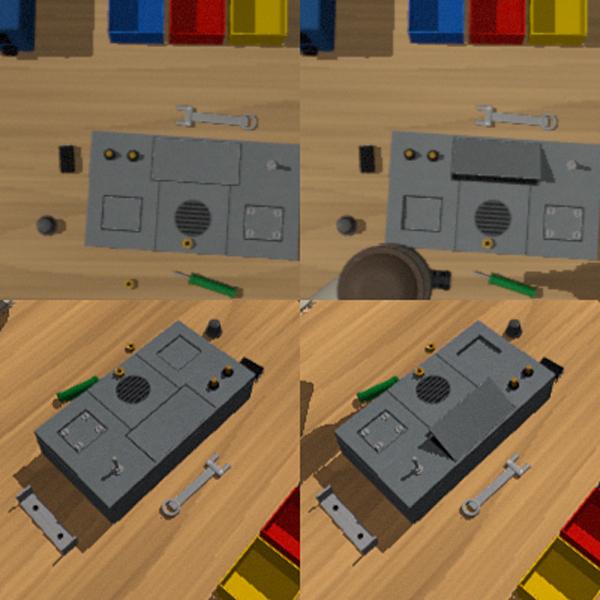

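View pics/scene3.png

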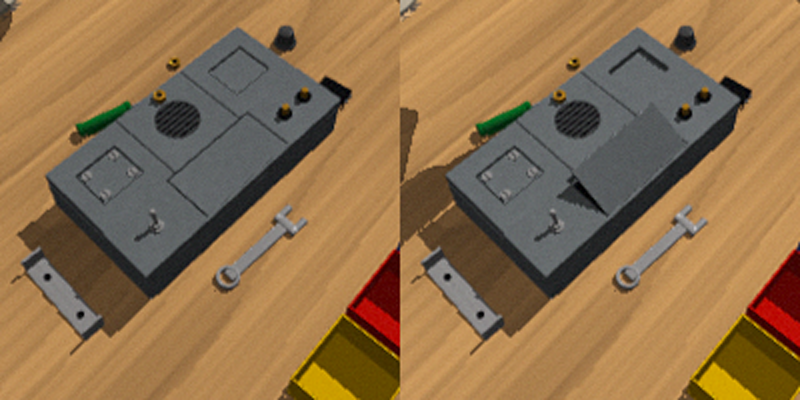

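The plate is down (scene crop near 640,65), the door stands popped up (near 630,150), and the toggle and all loose things look the same before and after. Handing in.

Run:
```python
from bench import arm
print(arm.job_done())
```

```text
the job is handed in; nothing more can be done
None
```

The battery door is open and the job is handed in; it gave no verdict. The arm was drawn back clear at 9.3 s of the 32 s allowed.

- **Panel touch:** the closed fingertips rested on the release panel's rim on the robot's side at about 9 N. They stood at the panel's height, about 14 mm from the plate's edge.
- **Plate press:** I lifted about 5 mm, moved 45 mm onto the plate's centre and pressed. It went in about 6 mm to its stop, where the force rose to 18 N with no further travel.
- **Draw back:** I went straight up and then back towards the robot, to about 150 mm above the box top. The force reading was back to noise, under 1 N.

In the before and after pictures the plate is sunk and the door stands popped up. The toggle and all the loose things look unmoved. I compared these by eye and did not measure them. The door angle itself was not measured either.

The plate's position from the top and wrist cameras agreed to about 2 mm, and no check failed.

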